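# Sift the hazelnuts out of the walnuts

## Robot

A 6-joint arm with a two-finger parallel gripper is mounted at the origin on the work surface. World frame = base frame: x ahead of the robot, y to its left, z up, the work surface at z = 0. Lengths are in m, angles in rad, forces in N, time in s.
With the tool pointing down it reaches from about 0.325 to 0.75 m from the base axis. Payload 7.6 kg.
Tool frame: the origin (TCP) lies on the centre line of the jaws, within the pads' length; the fingertips stand 22 mm ahead of it and the grasp point (between the pads) lies 3 mm ahead of it; z points along the fingers, x is the direction in which the jaws open and shut, and the axes are right-handed (so a half turn about z gives the same grasp; the last joint's range is limited). The gripper opens to 85 mm and grips with 20 to 120 N. Pads are 22 mm wide; open, the fingers measure 114 mm over their backs; the gripper's body (76 mm by 85 mm) begins 54 mm behind the grasp point. The pads swing forward as they close: fully open they stand 13 mm farther back than shut.
Start: joints at [-1.347, 0.052, 1.401, -0, 1.689, -0.07], TCP at [0.152, -0.503, 0.253] pointing down, gripper open.
Joint ranges: [-2.9, 2.9], [-0.91, 2.17], [0.12, 2.37], [-1.06, 4.2], [0.26, 2.73], [-2.93, 2.93]. Speed limits (rad/s): [2.57, 2.57, 3.01, 3.14, 3.14, 3.14].

## Interface

Orientations are given as a rotation vector (axis times angle).
In Python, from station import sense, camera, sign_off gives the robot as it stands. The module is installed in compiled form; this text tells all that it offers.
- The arm moves only by the tool move_arm, never from a script. Its argument "deltas" is a list of rows, each a list of 6 numbers: the shift along the tool's x, y, z in mm, then the turn, a rotation vector about the tool's x, y, z in degrees. In form: [[x, y, z, wx, wy, wz], ...]. A call has 1 to 12 rows; each row is the pose to reach, as a shift and turn from the pose commanded when the call began, along the tool's axes at that moment; what a row does not reach only later rows make up. A row lasts 1/8 s, in which the tool goes at most 62.5 mm and 10.7 degrees, less where a joint would pass 70% of its speed; a pose out of reach is approached as far as the arm can. A call with a gripper value outside its range is refused whole. "gripper" is the gripper's target within -1 to 1 (fully open at 1, half-way at 0, shut at -1), set as the call begins (left out, the last holds). The fingers move at their own pace and stop on an object; the grip force is fixed at half the most. Time passes only in rows, so rows that repeat a pose let the fingers close. It gives the time, the measured TCP pose, the force and the opening at its end, in the units of the state.
- sense(): the state, without advancing time (a new reading comes with each control period).
- camera(name): name is "scene" or "top" or "wrist"; returns a dict with "image" (384x512x3 uint8, red, green, blue), "z_map" (384x512 float32, m along the optical axis (not along the pixel's ray), 0 where there is no reading), "K" (3x3 intrinsics, pixels), "xyz" and "rotation" of the camera in the world; the wrist camera has in their place "T_tool_cam" (4x4, takes a point from camera to tool coordinates, whose origin is the TCP and whose axes are the tool frame's). Camera axes: x right, y down, z forward; pixel columns grow to the right and rows downward; lengths in m; the calibration is good to about 2 mm. The wrist camera is an equidistant fisheye: a pixel r from the principal point sees the ray r / f radians off the axis. A picture is of the moment at which its call begins: read the wrist's pose just before it.
- sign_off(): hands the job in, once; it reports no verdict.
The state is a dict: "t": time; "joint_pos": joint angles; "dq": joint speeds; "tau": joint torques, N m; "eef_pos": TCP position; "tcp_rot": TCP orientation; "wrist_force": force on the tool from outside, world axes, zero at the start; "torque": the same for the moment, N m; "width": opening from 0.0 (shut) to 1.0 (fully open).
Only numpy, scipy, OpenCV 4.12 (cv2) and the standard library are available. Lean on these libraries where they do the work, as an engineer would, in place of code of your own. Each camera call takes 0.05 s, during which the arm holds its last target.

## Task

Take the steel sieve by its wooden handle, lift it a few centimetres off the blue bowl and shake it from side to side above the bowl until all three hazelnuts have dropped through its slots into the bowl. Then set the sieve, with both walnuts still in it, level in the middle of the round cork trivet and let go. Leave the bowl standing where it is.

Things in the scene. Friction and masses are not known exactly. Their poses are not given: they have to be found in the camera images.
- sieve_grip (a point): the steel sieve's handle: centre of a wooden bar 111 mm long (along x), 14 mm wide (y), 22 mm high, held at both ends by upright strips over the middle of the sieve. z points up. The sieve's flat underside lies 100 mm below this point. Sieve about 300 g, loose, resting on the bowl's rim by two rails along x, 260 mm long, 120 mm apart, flush with the underside
- sieve_floor (a point): centre of the sieve floor's top face (floor 6 mm thick), axes as the handle's. Open tray 106 (x) by 150 mm (y), walls 36 mm high. Three open slots 22 mm wide run along x over the middle 74 mm of y; beyond them to either wall are solid strips 35 mm wide where the hazelnuts lie. Shaking along y (side to side, across the slots) rolls them into the slots; along x it does not
- bowl: round blue ceramic serving bowl, 230 mm across at the rim, 75 mm high, 0.9 kg, standing loose on the counter under the sieve; origin at the centre of its underside
- trivet: round cork trivet, a fixed disc 220 mm across and 12 mm thick lying on the counter; origin at the centre of its underside. (The square terracotta tile nearby is not it.)
- hazelnut1: a brown hazelnut, a ball 16 mm across (10 g), origin at its centre; it lies on one of the two solid side strips of the sieve floor and rolls easily when the sieve is moved sideways or tilted
- hazelnut2: a brown hazelnut, a ball 16 mm across (10 g), origin at its centre; it lies on one of the two solid side strips of the sieve floor and rolls easily when the sieve is moved sideways or tilted
- hazelnut3: a brown hazelnut, a ball 16 mm across (10 g), origin at its centre; it lies on one of the two solid side strips of the sieve floor and rolls easily when the sieve is moved sideways or tilted
- walnut1: a tan walnut, a ball 34 mm across (15 g), origin at its centre; it lies in the sieve's middle slot, too big to pass
- walnut2: a tan walnut, a ball 34 mm across (15 g), origin at its centre; it lies in the sieve's middle slot, too big to pass
There are look-alikes about, which are no part of the job. Leave any yellow look-alike of the trivet alone.

How it is judged:
By the outcome, as a careful person would: the job done as asked, in the order asked, and still so for the second after the job is handed in, with the robot touching nothing.
It also fails if it takes over 42 s, if anything falls off the work surface, if the arm or the gripper's body presses on something with over 40 N, if the wrist force passes 120 N, or if a joint passes its speed limit or range.

## Working session

There is one attempt and no reset: what is moved stays moved. The work goes in short steps, Python scripts to look and compute and a tool call to move; the robot and the scene stay as the last step left them, time stands still between calls to the robot, and variables do not carry over. Pictures are saved under pics/ and viewed, and the job is handed in when it is done.

Besides the shell and the picture viewer there is one more tool, called after "Emit:" by a JSON object that holds its "name" and its "arguments". move_arm: Moves the arm, as the interface text tells. Its arguments: {"type":"object","properties":{"deltas":{"type":"array","items":{"type":"array","items":{"type":"number"}}},"gripper":{"type":"number"}},"required":["deltas"]}

```bash
mkdir -p pics; python3 - <<'E'
from station import sense,camera
import cv2,numpy as np
s=sense();print({k:np.round(v,3) for k,v in s.items()})
for n in ["scene","top"]:
    c=camera(n);cv2.imwrite(f"pics/{n}1.png",c["image"][:,:,::-1]);print(n,c["K"],c["xyz"],c["rotation"])
    np.savez(f"{n}1.npz",**c)
E
```

```text
{'t': np.float64(0.0), 'joint_pos': array([-1.347,  0.053,  1.402,  0.   ,  1.689, -0.07 ]), 'dq': array([ 0.001,  0.   ,  0.   ,  0.001,  0.   , -0.001]), 'tau': array([ 0.0000e+00, -3.8167e+01, -3.6019e+01,  0.0000e+00,  6.0000e-03,
        0.0000e+00]), 'eef_pos': array([ 0.152, -0.502,  0.252]), 'tcp_rot': array([-2.522e+00,  1.872e+00,  2.000e-03]), 'wrist_force': array([0.419, 0.339, 0.003]), 'torque': array([-0.015, -0.025,  0.012]), 'width': np.float64(1.004)}
scene [[364.55943745   0.         251.56455129]
 [  0.         364.55943745 191.67295014]
 [  0.           0.           1.        ]] [1.06603231 0.36393289 0.636998  ] [-1.26822998 -2.12574747  1.0749924 ]
top [[380.88985281   0.         253.22863928]
 [  0.         380.88985281 200.14008606]
 [  0.           0.           1.        ]] [0.2199157  0.02307804 1.18304255] [-1.99464688  2.23307878 -0.22476942]
```

View pics/scene1.png

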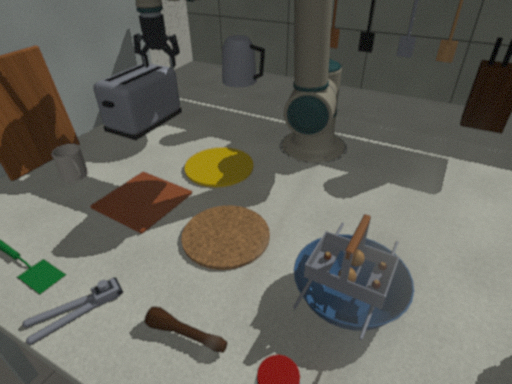

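View pics/top1.png

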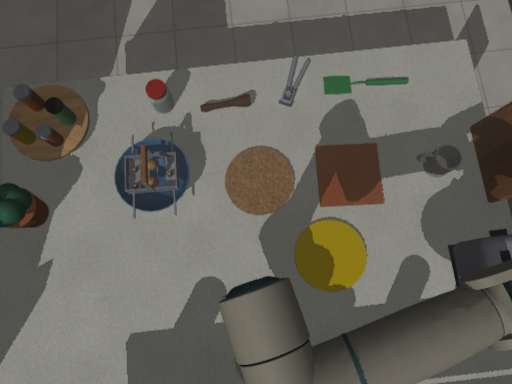

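Candidates, by top-view pixel:
- **Trivet:** the cork disc (259,180) fits the description. The yellow disc (331,256), terracotta tile (349,174) and round bottle board (48,122) do not.
- **Handle:** the wooden bar over the tray (145,166) fits. The dark wooden pestle (225,103) does not.

I'll check the choice in a close crop.

```bash
cat > h.py <<'E'
import numpy as np,cv2
from scipy.spatial.transform import Rotation as R
def pts(c):
    z=c["z_map"];K=c["K"];h,w=z.shape;u,v=np.meshgrid(np.arange(w),np.arange(h))
    P=np.stack([(u-K[0,2])/K[0,0]*z,(v-K[1,2])/K[1,1]*z,z],-1)
    return P@R.from_rotvec(c["rotation"]).as_matrix().T+c["xyz"]
def ray(c,u,v,zp):
    K=c["K"];d=R.from_rotvec(c["rotation"]).as_matrix()@np.array([(u-K[0,2])/K[0,0],(v-K[1,2])/K[1,1],1])
    return c["xyz"]+d*(zp-c["xyz"][2])/d[2]
E
python3 - <<'E'
from h import *
T=dict(np.load("top1.npz"));S=dict(np.load("scene1.npz"))
a=cv2.resize(T["image"][120:225,105:305],None,fx=4,fy=4,interpolation=2);cv2.imwrite("pics/ct.png",a[:,:,::-1])
a=cv2.resize(S["image"][205:340,285:420],None,fx=4.4,fy=4.4,interpolation=2);cv2.imwrite("pics/cs.png",a[:,:,::-1])
for n,c in (("top",T),("scene",S)):
    hsv=cv2.cvtColor(c["image"],cv2.COLOR_RGB2HSV);P=pts(c)
    print(n,"bowlpt",P[170,150] if n=="top" else P[300,320], 'z counter', np.median(P[...,2][P[...,2]<0.03]))
    # blue bowl
    m=cv2.inRange(hsv,(100,90,40),(120,255,255))
    k,l,st,ce=cv2.connectedComponentsWithStats(m); i=1+np.argmax(st[1:,4]);print("blue",st[i],ce[i])
    q=P[(l==i)&(c["z_map"]>0)];rim=q[q[:,2]>0.068];print("rim bbox",rim.min(0),rim.max(0),len(rim))
    if len(rim)>8:
        A=np.c_[2*rim[:,:2],np.ones(len(rim))];s=np.linalg.lstsq(A,(rim[:,:2]**2).sum(1),rcond=None)[0];print("circ",s[:2],np.sqrt(s[2]+s[0]**2+s[1]**2))
    # trivet
    u,v=(259,180) if n=="top" else (225,237)
    print(hsv[v,u]);col=hsv[v-15:v+15,u-15:u+15].reshape(-1,3);print(col.min(0),col.max(0))
    # handle points by height
    h=(P[...,2]>0.15)&(P[...,2]<0.21)&(abs(P[...,0]-ray(c,*((145,166) if n=="top" else (357,240)),.17)[0])<.12)&(abs(P[...,1]-ray(c,*((145,166) if n=="top" else (357,240)),.17)[1])<.12)
    q=P[h];print("handle",len(q),q.min(0),q.max(0),np.median(q,0))
    hh=cv2.minAreaRect((q[:,:2]*1000).astype(np.float32));print(hh)
E
```

```text
top bowlpt [0.57074521 0.29727772 0.09196217] z counter 0.00040964473161975157
blue [136 191  37  16 258] [153.93410853 196.12403101]Traceback (most recent call last):
  File "<stdin>", line 11, in <module>
    return umr_minimum(a, axis, None, out, keepdims, initial, where)
ValueError: zero-size array to reduction operation minimum which has no identity
```

```bash
sleep 1
```

```text
(no output)
```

View pics/ct.png

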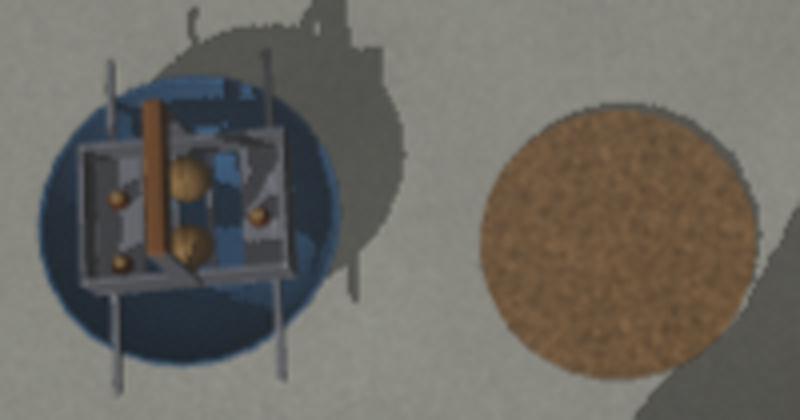

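View pics/cs.png

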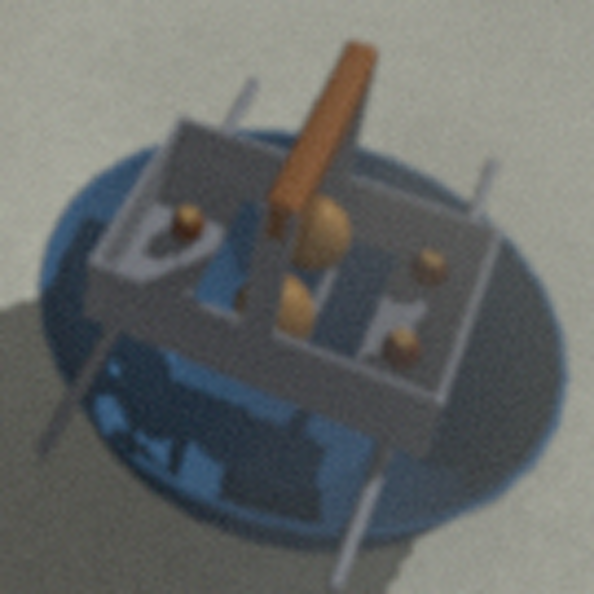

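The crops confirm both choices. The sieve stands on the bowl with its handle at crop (155,178), hazelnuts at (118,199), (122,262) and (258,215), and the walnuts in the middle slot. The cork disc is at (620,242). Now I'll measure them.

```bash
python3 - <<'E'
from h import *
T=dict(np.load("top1.npz"));S=dict(np.load("scene1.npz"))
def circ(q):
    A=np.c_[2*q,np.ones(len(q))];s=np.linalg.lstsq(A,(q**2).sum(1),rcond=None)[0];return s[:2],np.sqrt(s[2]+s[0]**2+s[1]**2)
for n,c in (("top",T),("scene",S)):
    hsv=cv2.cvtColor(c["image"],cv2.COLOR_RGB2HSV);P=pts(c)
    # wood handle mask near
    x0,y0=ray(c,*((145,166) if n=="top" else (357,240)),.17)[:2]
    near=(abs(P[...,0]-x0)<.09)&(abs(P[...,1]-y0)<.09)
    h=near&(P[...,2]>0.145)&(P[...,2]<0.3)
    q=P[h];print(n,"handle",len(q),q.min(0),q.max(0),np.median(q,0)); 
    r=cv2.minAreaRect((q[:,:2]*1000).astype(np.float32));print(r)
    # histogram z in neighbourhood
    q=P[near];print(np.histogram(q[:,2],bins=np.arange(0,.24,.01)))
    # trivet edge: cork color mask
    m=cv2.inRange(hsv,(5,70,40),(20,200,255)); 
    k,l,st,ce=cv2.connectedComponentsWithStats(m)
    u,v=(259,180) if n=="top" else (225,237)
    m=cv2.morphologyEx(m,cv2.MORPH_CLOSE,np.ones((3,3)));k,l=cv2.connectedComponents(m)
    mm=(l==l[v,u]).astype(np.uint8);ct=max(cv2.findContours(mm,0,1)[0],key=cv2.contourArea)[:,0]
    w=np.array([ray(c,a,b,.012)[:2] for a,b in ct]);print("trivet",circ(w),np.bincount(l.ravel())[l[v,u]])
    # bowl: everything bluish; outer contour
    m=cv2.inRange(hsv,(100,60,20),(125,255,255));m[:, :]*=1
    bx=np.zeros_like(m);
    if n=="top": bx[120:225,105:200]=255
    else: bx[225:335,285:420]=255
    yy,xx=np.nonzero(m&bx);ct=cv2.convexHull(np.c_[xx,yy].astype(np.int32))[:,0]
    w=np.array([ray(c,a,b,.075)[:2] for a,b in ct]);print("bowl",circ(w),len(ct),ct.min(0),ct.max(0))
E
```

```text
top handle 284 [0.50396136 0.28243173 0.14510211] [0.61665978 0.29956479 0.19092486] [0.55682159 0.28889531 0.18580635]
((560.5344848632812, 290.5148010253906), (14.826272964477539, 112.68379211425781), 87.79353332519531)
(array([371, 243, 219, 265, 154,  81,  76, 257, 720, 229, 288, 233,   9,
        12,   9,  12,  11,  44, 206,   8,   0,   0,   0]), array([0.  , 0.01, 0.02, 0.03, 0.04, 0.05, 0.06, 0.07, 0.08, 0.09, 0.1 ,
       0.11, 0.12, 0.13, 0.14, 0.15, 0.16, 0.17, 0.18, 0.19, 0.2 , 0.21,
       0.22, 0.23]))
trivet (array([ 0.52395804, -0.02491324]), np.float64(0.10779781717098562)) 3608
bowl (array([0.56320857, 0.29689476]), np.float64(0.11280561371058154)) 38 [115 139] [189 211]
scene handle 555 [0.5064565  0.28442085 0.14511347] [0.61825671 0.3016194  0.18906893] [0.58330711 0.29398337 0.18528643]
((562.16455078125, 293.2142639160156), (14.389368057250977, 111.85346984863281), 88.28506469726562)
(array([1830,  851,  514,  412,  140,   81,   77,  392, 1454,  772,  774,
        442,   47,   46,   43,   38,   50,   75,  371,    0,    0,    0,
          0]), array([0.  , 0.01, 0.02, 0.03, 0.04, 0.05, 0.06, 0.07, 0.08, 0.09, 0.1 ,
       0.11, 0.12, 0.13, 0.14, 0.15, 0.16, 0.17, 0.18, 0.19, 0.2 , 0.21,
       0.22, 0.23]))
trivet (array([ 0.52689126, -0.02190324]), np.float64(0.10999817124087033)) 4439
bowl (array([0.56621376, 0.29808684]), np.float64(0.11294303931415844)) 34 [294 235] [413 328]
```

```bash
cat >> h.py <<'E'
def plan(p,Rm,pt,Rt):
    """delta in tool axes mm, deg"""
    return np.r_[(Rm.T@(np.array(pt)-p))*1000, R.from_matrix(Rm.T@Rt).as_rotvec(degrees=True)]
def down(yaw): # tool z down, tool x at world angle yaw(deg)
    a=np.radians(yaw);x=np.array([np.cos(a),np.sin(a),0]);z=np.array([0,0,-1.]);return np.c_[x,np.cross(z,x),z]
E
python3 - <<'E'
from h import *
from station import sense
for n in("top","scene"):
    c=dict(np.load(n+"1.npz"));P=pts(c)
    h=(abs(P[...,0]-.561)<.075)&(abs(P[...,1]-.292)<.02)&(P[...,2]>.178)&(P[...,2]<.195)
    q=P[h];print(n,q.mean(0),[np.degrees(np.arctan(np.polyfit(q[:,0],q[:,1],1)[0])),np.median(q[:,2])],q.min(0),q.max(0))
    # tray walls: points with z .108-.125
    h=(abs(P[...,0]-.561)<.1)&(abs(P[...,1]-.292)<.1)&(P[...,2]>.108)&(P[...,2]<.122);q=P[h]
    print(cv2.minAreaRect((q[:,:2]*1000).astype(np.float32)))
s=sense();Rm=R.from_rotvec(s["tcp_rot"]).as_matrix();print(np.round(Rm,3),np.degrees(np.arctan2(Rm[1,0],Rm[0,0])))
for y in(-90,90):print(plan(s["eef_pos"],Rm,[.5615,.292,.25],down(y-2)))
E
```

```text
top [0.55814838 0.29013063 0.186128  ] [np.float64(-1.7536848803630904), np.float64(0.18660362934830899)] [0.50396136 0.28262196 0.17800706] [0.61492965 0.29912477 0.19092486]
((560.0918579101562, 291.4703369140625), (150.78126525878906, 111.25335693359375), 88.54678344726562)
scene [0.56951732 0.29356069 0.18559035] [np.float64(-1.6860678183899636), np.float64(0.1861791744234745)] [0.50717594 0.28442085 0.17800479] [0.61795398 0.30150243 0.18906893]
((562.4617919921875, 292.9715576171875), (150.2425537109375, 111.54837036132812), 88.93401336669922)
[[ 0.29  -0.957 -0.   ]
 [-0.957 -0.29   0.001]
 [-0.001 -0.    -1.   ]] -73.16745318781668
[-6.41646866e+02 -6.21958099e+02  3.50656097e+00  8.36758917e-03
  8.23073495e-02  1.88325398e+01]
[-6.41646866e+02 -6.21958099e+02  3.50656097e+00 -1.16814872e-01
  1.18757178e-02 -1.61167419e+02]
```

Emit:
{"name": "move_arm", "arguments": {"deltas": [[-20,-20,0,0,0,1],[-60,-58,0,0,0,3],[-100,-97,0,0,0,5],[-140,-136,0,0,0,7],[-180,-174,0,0,0,9],[-220,-213,0,0,0,11],[-260,-252,0,0,0,13],[-300,-291,0,0,0,15],[-340,-330,0,0,0,16],[-380,-368,0,0,0,17],[-420,-407,0,0,0,18],[-460,-446,0,0,0,18.5]], "gripper": 1}}

```text
t: 1.6
eef_pos: [0.4462, 0.0688, 0.2531]
tcp_rot: [2.189, -2.253, 0.0]
wrist_force: [0.3, -1.3, 0.8]
width: 1.001
```

```bash
python3 - <<'E'
from h import *
from station import sense
s=sense();Rm=R.from_rotvec(s["tcp_rot"]).as_matrix();print(s["t"],s["eef_pos"],s["wrist_force"])
print(plan(s["eef_pos"],Rm,[.5615,.292,.25],down(-91.7)))
E
```

```text
1.6 [0.44616003 0.06882411 0.25305975] [ 0.32527595 -1.27405429  0.77749398]
[-2.26446666e+02 -1.08780163e+02  2.98874566e+00  2.99775383e-03
 -1.65251392e-02  2.82327590e-02]
```

Emit:
{"name": "move_arm", "arguments": {"deltas": [[-40,-20,0,0,0,0],[-90,-43,0,0,0,0],[-140,-67,0,0,0,0],[-190,-91,0,0,0,0],[-218,-105,2,0,0,0],[-226.5,-109,3,0,0,0],[-226.5,-109,3,0,0,0],[-226.5,-109,3,0,0,0]]}}

```text
t: 2.6
eef_pos: [0.5611, 0.2891, 0.2507]
tcp_rot: [-2.188, 2.255, -0.001]
wrist_force: [0.3, -0.1, 0.4]
width: 1.002
```

```bash
python3 - <<'E'
from h import *
from station import sense,camera
s=sense();Rm=R.from_rotvec(s["tcp_rot"]).as_matrix();print(s["t"],s["eef_pos"],s["wrist_force"])
print(plan(s["eef_pos"],Rm,[.5615,.292,.178],down(-91.7)))
c=camera("wrist");cv2.imwrite("pics/w1.png",c["image"][:,:,::-1]);K=c["K"];print(K,c["T_tool_cam"])
# points
z=c["z_map"];h,w=z.shape;u,v=np.meshgrid(np.arange(w),np.arange(h));dx=u-K[0,2];dy=v-K[1,2];r=np.hypot(dx,dy)+1e-9;th=r/K[0,0]
k=z*np.tan(th)/r;P=np.stack([dx*k,dy*k,z],-1);T=c["T_tool_cam"];P=P@T[:3,:3].T+T[:3,3];P=P@Rm.T+s["eef_pos"]
hh=(z>0)&(abs(P[...,0]-.5615)<.075)&(abs(P[...,1]-.292)<.025)&(P[...,2]>.178)&(P[...,2]<.195)
q=P[hh];print(len(q),q.min(0),q.max(0),np.median(q,0),np.degrees(np.arctan(np.polyfit(q[:,0],q[:,1],1)[0])),cv2.minAreaRect((q[:,:2]*1000).astype(np.float32)))
E
```

```text
2.6 [0.56114851 0.28911422 0.25069415] [ 0.31249042 -0.14042512  0.36711163]
[-2.90794508e+00 -2.40303468e-01  7.26937158e+01 -1.90470853e-02
 -1.01689151e-02 -2.47289806e-02]
[[297.31863964   0.         255.37791733]
 [  0.         297.31863964 191.53746633]
 [  0.           0.           1.        ]] [[ 9.99999999e-01 -3.11760539e-05 -1.71812315e-05 -7.88210365e-04]
 [ 3.49290939e-05  9.52431028e-01  3.04754223e-01 -7.83241917e-02]
 [ 6.86290387e-06 -3.04754223e-01  9.52431028e-01 -1.20956966e-01]
 [ 0.00000000e+00  0.00000000e+00  0.00000000e+00  1.00000000e+00]]
3074 [0.50570113 0.28396374 0.17879912] [0.61697486 0.3002576  0.1884353 ] [0.56994869 0.29185343 0.18602489] -1.3329448652307705 ((561.3455810546875, 292.29168701171875), (14.134605407714844, 110.99504852294922), 88.69062042236328)
```

View pics/w1.png

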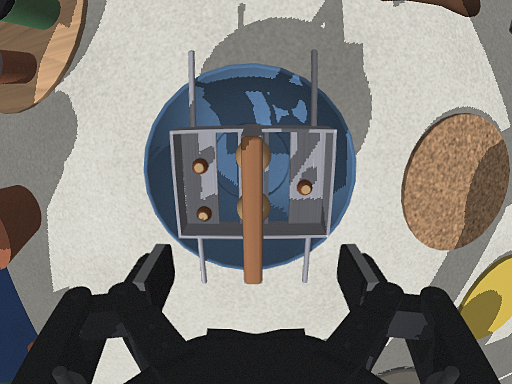

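The wrist view agrees. The handle bar runs from (252,130) to (252,282) px, its centre is (0.5615, 0.292), top 0.186, yaw −1.5°, and it lies between the open jaws. I'll descend and close.

Emit:
{"name": "move_arm", "arguments": {"deltas": [[-2.3,-0.5,10,0,0,0],[-2.3,-0.5,25,0,0,0],[-2.3,-0.5,40,0,0,0],[-2.3,-0.5,55,0,0,0],[-2.3,-0.5,66,0,0,0],[-2.3,-0.5,72,0,0,0],[-2.3,-0.5,72,0,0,0],[-2.3,-0.5,72,0,0,0]]}}

```text
t: 3.65
eef_pos: [0.5621, 0.2925, 0.179]
tcp_rot: [-2.188, 2.253, -0.001]
wrist_force: [-0.4, -0.4, 0.0]
width: 1.0
```

Emit:
{"name": "move_arm", "arguments": {"deltas": [[0,0,0,0,0,0],[0,0,0,0,0,0],[0,0,0,0,0,0],[0,0,0,0,0,0],[0,0,0,0,0,0],[0,0,0,0,0,0],[0,0,0,0,0,0],[0,0,0,0,0,0]], "gripper": -1}}

```text
t: 4.65
eef_pos: [0.5619, 0.2923, 0.1783]
tcp_rot: [2.189, -2.254, 0.0]
wrist_force: [-0.9, -2.4, 0.3]
width: 0.155
```

Gripped: the width reading of 0.155 is about 13–14 mm. I'll lift 35 mm and look.

Emit:
{"name": "move_arm", "arguments": {"deltas": [[0,0,-2,0,0,0],[0,0,-7,0,0,0],[0,0,-14,0,0,0],[0,0,-21,0,0,0],[0,0,-28,0,0,0],[0,0,-33,0,0,0],[0,0,-35,0,0,0],[0,0,-35,0,0,0]]}}

```text
t: 5.65
eef_pos: [0.5618, 0.2924, 0.2132]
tcp_rot: [2.189, -2.254, 0.0]
wrist_force: [-0.4, -0.4, -2.9]
width: 0.152
```

```bash
cat > look.py <<'E'
import sys
from h import *
from station import sense,camera
s=sense();print(round(s["t"],2),np.round(s["eef_pos"],4),np.round(s["tcp_rot"],3),np.round(s["wrist_force"],1),s["width"])
a=camera("wrist")["image"];cc=camera("scene");b=cc["image"]
A=cv2.resize(a[30:290,120:380],(400,400),interpolation=2);B=cv2.resize(b[180:340,280:440],(400,400),interpolation=2)
cv2.imwrite(sys.argv[1],np.hstack([A,B])[:,:,::-1])
E
python3 look.py pics/l1.png
```

```text
5.65 [0.5618 0.2924 0.2132] [ 2.189 -2.254  0.   ] [-0.4 -0.4 -2.9] 0.15213903085685052
```

View pics/l1.png

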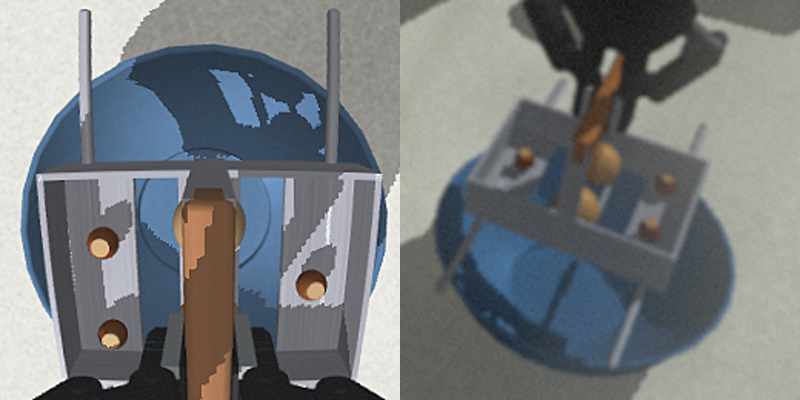

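The sieve is up and level, with the hazelnuts on the strips at (102,243), (112,333) and (312,285). I'll shake along y, which is tool x.

Emit:
{"name": "move_arm", "arguments": {"deltas": [[14,0,0,0,0,0],[28,0,0,0,0,0],[28,0,0,0,0,0],[10,0,0,0,0,0],[-12,0,0,0,0,0],[-28,0,0,0,0,0],[-28,0,0,0,0,0],[-14,0,0,0,0,0],[0,0,0,0,0,0],[0,0,0,0,0,0]]}}

```text
t: 7.0
eef_pos: [0.5622, 0.2904, 0.2137]
tcp_rot: [-2.186, 2.256, -0.001]
wrist_force: [0.6, 0.1, -3.4]
width: 0.154
```

```bash
python3 look.py pics/l2.png
```

```text
7.0 [0.5622 0.2904 0.2137] [-2.186e+00  2.256e+00 -1.000e-03] [ 0.6  0.1 -3.4] 0.1538338666732307
```

View pics/l2.png

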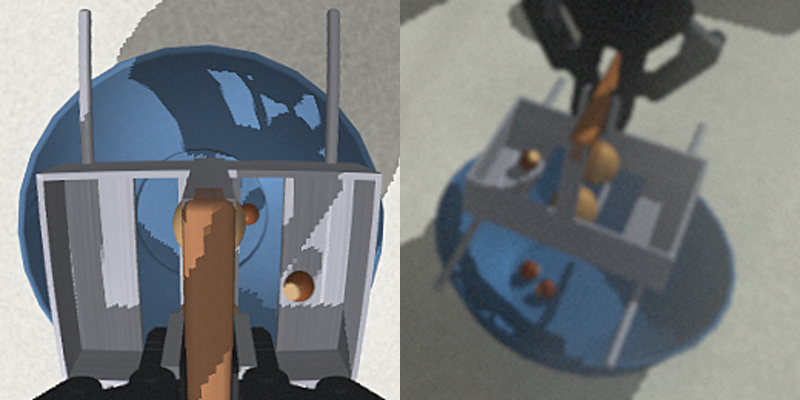

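Two hazelnuts are in the bowl at (528,270) and (547,289). The third is still on the −y strip at (298,287), near the slot edge, so I'll shake again.

Emit:
{"name": "move_arm", "arguments": {"deltas": [[-12,0,0,0,0,0],[-20,0,0,0,0,0],[-10,0,0,0,0,0],[12,0,0,0,0,0],[33,0,0,0,0,0],[38,0,0,0,0,0],[38,0,0,0,0,0],[30,0,0,0,0,0],[18,0,0,0,0,0],[6,0,0,0,0,0],[0,0,0,0,0,0],[0,0,0,0,0,0]]}}

```text
t: 8.6
eef_pos: [0.5617, 0.2931, 0.213]
tcp_rot: [2.19, -2.252, 0.0]
wrist_force: [1.2, -0.2, -2.9]
width: 0.156
```

```bash
python3 look.py pics/l3.png
```

```text
8.6 [0.5617 0.2931 0.213 ] [ 2.19  -2.252  0.   ] [ 1.2 -0.2 -2.9] 0.1558499438130559
```

View pics/l3.png

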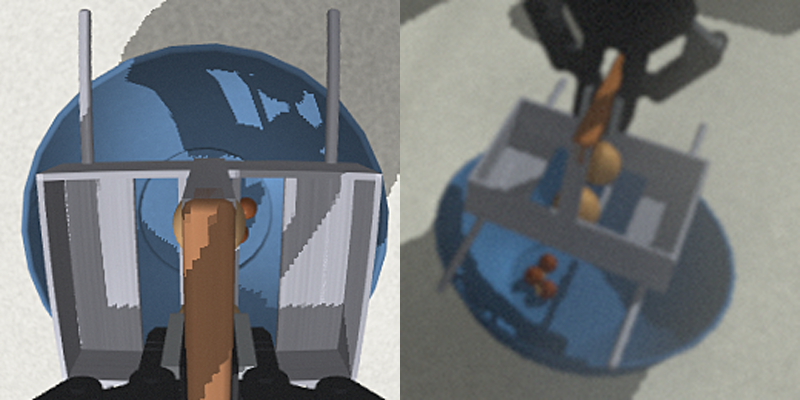

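```bash
python3 - <<'E'
from h import *
from station import camera,sense
b=camera("scene")["image"];cv2.imwrite("pics/z.png",cv2.resize(b[215:335,290:420],None,fx=4.6,fy=4.6,interpolation=2)[:,:,::-1])
s=sense();Rm=R.from_rotvec(s["tcp_rot"]).as_matrix();print(plan(s["eef_pos"],Rm,[.525+.0005,-.0235,.240],down(-91.7)))
E
```

```text
[ 3.16629407e+02  2.71176404e+01 -2.66772370e+01  1.06969358e-03
 -1.71290124e-02  1.71182568e-02]
```

View pics/z.png

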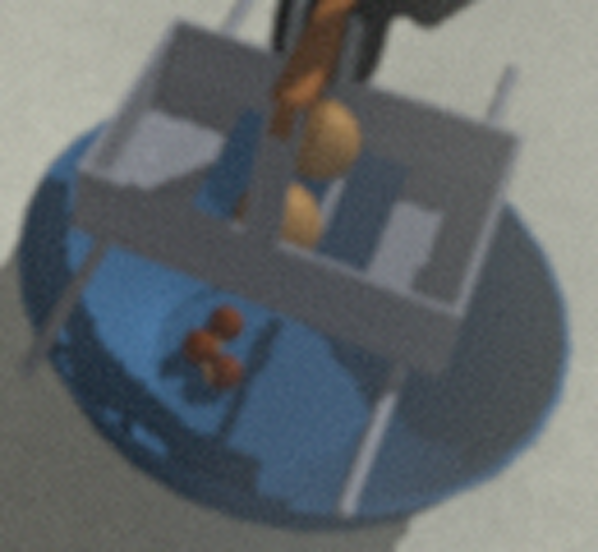

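All three hazelnuts are in the bowl at (227,322), (203,346) and (223,370), and both walnuts are still in the tray. I'll carry the sieve to the trivet.

Emit:
{"name": "move_arm", "arguments": {"deltas": [[3,0,-6,0,0,0],[12,1,-14,0,0,0],[30,3,-22,0,0,0],[60,5,-27,0,0,0],[95,8,-27,0,0,0],[132,11,-27,0,0,0],[170,15,-27,0,0,0],[208,18,-27,0,0,0],[246,21,-27,0,0,0],[278,24,-27,0,0,0],[300,26,-27,0,0,0],[312,27,-27,0,0,0]]}}

```text
t: 10.25
eef_pos: [0.5252, -0.0204, 0.2411]
tcp_rot: [-2.186, 2.255, -0.002]
wrist_force: [-0.2, 1.1, -2.7]
width: 0.157
```

Emit:
{"name": "move_arm", "arguments": {"deltas": [[4,0,10,0,0,0],[5,0,25,0,0,0],[5,0,42,0,0,0],[5,0,58,0,0,0],[5,0,72,0,0,0],[5,0,84,0,0,0],[5,0,92,0,0,0],[5,0,95,0,0,0],[5,0,95,0,0,0],[5,0,95,0,0,0]]}}

```text
t: 11.5
eef_pos: [0.5259, -0.0237, 0.1459]
tcp_rot: [-2.188, 2.253, -0.001]
wrist_force: [-0.9, -0.1, -3.5]
width: 0.153
```

```bash
python3 - <<'E'
from h import *
from station import camera,sense
s=sense();Rm=R.from_rotvec(s["tcp_rot"]).as_matrix();print(s["t"],s["eef_pos"],s["wrist_force"])
print(plan(s["eef_pos"],Rm,[.5255,-.0235,.1153],down(-91.7)))
c=camera("top");t=c["image"];b=camera("scene")["image"];np.savez("top2.npz",**c)
cv2.imwrite("pics/p1.png",np.hstack([cv2.resize(b[130:290,150:310],(400,400),interpolation=2),cv2.resize(t[120:240,190:310],(400,400),interpolation=2)])[:,:,::-1])
E
```

```text
11.5 [ 0.52594608 -0.0236881   0.14590025] [-0.86277719 -0.0620781  -3.49289221]
[-1.79789205e-01  4.86197538e-01  3.05996842e+01 -6.52201724e-02
 -8.88810191e-03  3.11265329e-02]
```

View pics/p1.png

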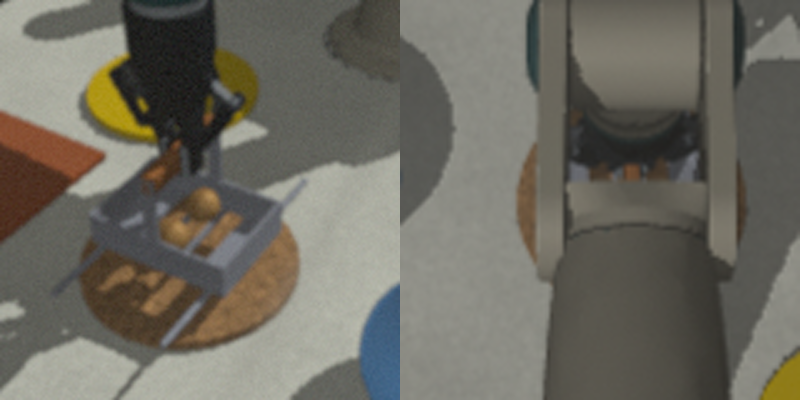

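The sieve hangs level over the trivet with both walnuts at (203,204) and (180,232). Setting it down slowly.

Emit:
{"name": "move_arm", "arguments": {"deltas": [[0,0.5,6,0,0,0],[0,0.5,13,0,0,0],[0,0.5,19,0,0,0],[0,0.5,24,0,0,0],[0,0.5,27,0,0,0],[0,0.5,29,0,0,0],[0,0.5,30,0,0,0],[0,0.5,30.5,0,0,0],[0,0.5,30.5,0,0,0],[0,0.5,30.5,0,0,0]]}}

```text
t: 12.85
eef_pos: [0.5253, -0.0238, 0.1153]
tcp_rot: [-2.189, 2.253, -0.001]
wrist_force: [-2.3, -2.3, 1.7]
width: 0.148
```

Contact: the wrist force went from −3.5 to +1.7 N. Releasing and retreating.

Emit:
{"name": "move_arm", "arguments": {"deltas": [[0,0,0,0,0,0],[0,0,0,0,0,0],[0,0,0,0,0,0],[0,0,0,0,0,0],[0,0,0,0,0,0],[0,0,0,0,0,0],[0,0,0,0,0,0]], "gripper": 1}}

```text
t: 13.72
eef_pos: [0.5251, -0.0237, 0.1148]
tcp_rot: [2.189, -2.254, 0.0]
wrist_force: [0.5, -0.4, 1.1]
width: 0.997
```

Emit:
{"name": "move_arm", "arguments": {"deltas": [[0,0,-5,0,0,0],[0,0,-15,0,0,0],[0,0,-30,0,0,0],[0,0,-50,0,0,0],[0,0,-75,0,0,0],[0,0,-100,0,0,0],[0,0,-120,0,0,0],[0,0,-130,0,0,0],[0,0,-130,0,0,0]]}}

```text
t: 14.85
eef_pos: [0.5254, -0.0237, 0.2457]
tcp_rot: [-2.188, 2.253, -0.002]
wrist_force: [0.0, 0.0, -0.1]
width: 1.0
```

```bash
python3 - <<'E'
from h import *
from station import camera,sense
s=sense();Rm=R.from_rotvec(s["tcp_rot"]).as_matrix();print(s["t"],s["eef_pos"],s["wrist_force"],s["width"])
w=camera("wrist");c=camera("scene");b=c["image"]
P=pts(c)
h=(abs(P[...,0]-.5255)<.075)&(abs(P[...,1]+.0235)<.03)&(P[...,2]>.113)&(P[...,2]<.135)
q=P[h];print("handle",q.min(0),q.max(0),cv2.minAreaRect((q[:,:2]*1000).astype(np.float32)),np.polyfit(q[:,0],q[:,2],1))
h=(abs(P[...,0]-.5255)<.1)&(abs(P[...,1]+.0235)<.1)&(P[...,2]>.045)&(P[...,2]<.06);q=P[h]
print("walls",cv2.minAreaRect((q[:,:2]*1000).astype(np.float32)))
hsv=cv2.cvtColor(b,cv2.COLOR_RGB2HSV);m=cv2.inRange(hsv,(100,60,20),(125,255,255));bx=np.zeros_like(m);bx[225:335,285:420]=255
yy,xx=np.nonzero(m&bx);ct=cv2.convexHull(np.c_[xx,yy].astype(np.int32))[:,0];print("bowl",ct.min(0),ct.max(0))
cv2.imwrite("pics/e1.png",np.hstack([cv2.resize(b[130:340,150:430],(533,400),interpolation=2),cv2.resize(w["image"][30:290,120:380],(266,266))[np.r_[:266,[265]*134]]])[:,:,::-1])
E
```

```text
14.85 [ 0.52537018 -0.02365632  0.2457264 ] [ 0.00790381  0.04071394 -0.09417353] 0.9995495661154808
handle [ 0.46749481 -0.03050409  0.11323674] [ 0.58022666 -0.01245194  0.1254382 ] ((523.78173828125, -20.656604766845703), (16.12433433532715, 112.93556213378906), 87.8678207397461) [-0.00931324  0.12587499]
walls ((524.7587890625, -22.425575256347656), (152.46463012695312, 110.86077117919922), 88.40242004394531)
bowl [294 235] [412 329]
```

View pics/e1.png

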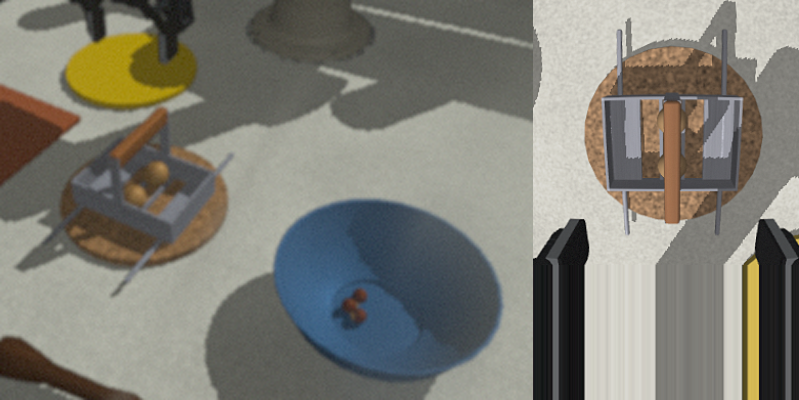

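The sieve sits level and centred on the cork trivet with both walnuts in it. The three hazelnuts are in the bowl, which has not moved, and the arm is clear.

```bash
python3 -c "
from station import sign_off
print(sign_off())"
```

```text
the job is handed in; nothing more can be done
None
```

The job is done and was handed in at about 15 s of the allowed 42 s. I lifted the sieve about 35 mm by its handle and shook it along y in two bouts. Two hazelnuts fell through in the first and the third in the second. I then set the sieve on the cork trivet, released it and withdrew 130 mm straight up.

Last checks before handing in:
- **Hazelnuts and walnuts:** all three hazelnuts are visible in the bowl, and both walnuts are still in the sieve's middle slot.
- **Sieve:** it sits level within measuring error, about 2 mm from the trivet's centre. The two cameras put the trivet centre about 4 mm apart, so I aimed for the average.
- **Bowl:** its outline is unchanged to within 1 pixel of the first picture.
- **Robot:** wrist force is near zero with the gripper open, so it is touching nothing. The highest wrist-force reading I saw between moves was about 4 N.

No check failed.

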